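# Pop the sample hatch

### The arm

A 6-joint arm with a two-finger parallel gripper is mounted at the origin on the work surface. World frame = base frame: x ahead of the robot, y to its left, z up, the work surface at z = 0. Lengths are in mm, angles in rad, forces in N, time in s.
With the tool pointing down it reaches from about 275 to 875 mm from the base axis. Payload 12.5 kg.
Tool frame: the origin (TCP) lies at the very end of the fingers, on their centre line; the grasp point (between the pads) lies grip_depth behind it (grip_depth is the distance from the TCP to the grasp point, in mm); y points along the fingers, z is the direction in which the jaws open and shut, and the axes are right-handed (so a half turn about y gives the same grasp; the last joint's range is limited). The gripper opens to 85 mm and grips with 20 to 120 N. Pads are 22 mm wide; open, the fingers measure 114 mm over their backs; the gripper's body (76 mm by 85 mm) begins 54 mm behind the grasp point. The pads swing forward as they close: fully open they stand 13 mm farther back than shut.
Start: joints at [1.214, 0.351, 1.652, -0, 1.139, -0.085], TCP at [147.625, 529.803, 231.29] pointing down, gripper open.
Joint ranges: [-2.75, 2.75], [-0.79, 2.1], [0.01, 2.65], [-1.57, 4.71], [0.07, 3.14], [-2.87, 2.87]. Speed limits (rad/s): [2.22, 2.22, 2.79, 3.14, 3.14, 3.14].

### API

Orientations are given as a unit quaternion [x, y, z, w].
In Python, from station import observe, snapshot, get_calibration, close_job, grip_depth gives the robot as it stands.
- The arm moves only by the tool drive_tool, never from a script. Its argument "targets" is a list that holds one entry, the list of rows, each a list of 7 numbers: the closure in counts, from 0 (fully open) to 255 (shut), then the shift along the tool's x, y, z in mm, then the turn, a rotation vector about the tool's x, y, z in degrees. A call has 1 to 20 rows; each row is the pose to reach, as a shift and turn from the pose commanded when the call began, along the tool's axes at that moment; what a row does not reach only later rows make up. A row lasts 1/12 s, in which the tool goes at most 41.7 mm and 7.16 degrees, less where a joint would pass 70% of its speed; a pose out of reach is approached as far as the arm can. A call with a gripper value outside its range is refused whole. The fingers move at their own pace and stop on an object; "force" is the grip in N (left out, the last holds). Time passes only in rows, so rows that repeat a pose let the fingers close. It gives the time, the measured TCP pose, the force and the opening at its end, in the units of the state.
- observe(): the state, without advancing time (a new reading comes with each control period).
- snapshot(name): name is "side" or "top" or "wrist"; returns (picture, depth): 384x512x3 uint8, red, green, blue; 384x512 float32, mm along the optical axis (not along the pixel's ray), 0 where there is no reading.
- get_calibration(name): a dict with "fx", "fy", "cx", "cy" (pixels), "rvec" (rotation vector, rad) and "tvec" (3), from world to camera coordinates, as OpenCV has them. Camera axes: x right, y down, z forward; pixel columns grow to the right and rows downward; lengths in mm; the calibration is good to about 2 mm. The wrist camera is an equidistant fisheye: a pixel r from the principal point sees the ray r / f radians off the axis. A picture is of the moment at which its call begins: read the wrist's pose just before it. get_calibration takes no time and is no camera call; for the wrist camera it gives the pose at the moment of the call.
- close_job(): hands the job in, once; it reports no verdict.
The state is a dict: "time_s": time; "joints": joint angles; "dq": joint speeds; "effort": joint torques, N m; "position": TCP position; "orientation": TCP orientation; "force": force on the tool from outside, world axes, zero at the start; "moment": the same for the moment, N m; "finger_gap": finger opening in mm.
Only numpy, scipy, OpenCV 4.12 (cv2) and the standard library are available. Lean on these libraries where they do the work, as an engineer would, in place of code of your own. Each camera call takes 0.05 s, during which the arm holds its last target.

### The job

Two drying instruments stand on the lab bench: press the pad on the square hatch down once with a fingertip, all the way in, and take the finger away so that the hatch pops open by itself. Keep clear of it and watch for a few seconds that it stays fully open; do not press it a second time, leave the instrument with the round hatch shut, and leave the loose things on the bench standing where they are.

Things in the scene. Friction and masses are not known exactly. Their poses are not given: they have to be found in the camera images.
- square_hatch (a joint): hinge angle of the square hatch, rad: 0 shut and latched, lid level; negative pressed in, rigid stop at -0.07 (pad 5.8 mm down); opens positive to a stop at 1.15. Touch latch: press the pad to -0.055 or beyond (4.6 mm; 4 to 5 N), let go, and a spring lifts the lid to 1.15 in about 1 s once nothing is in its way. A shallower press may latch again; a second full press shuts it
- square_cam (a joint): inner ratchet of the square hatch's latch, m, not visible: 0 latched at the start, up to 0.015 during the first press, 0.020 to 0.032 once released and open, above 0.036 if the open lid is pushed right down again. It only moves forward
- square_pad (a point): centre of the top of the press pad on the square hatch: a raised black bar 18 (x) x 44 (y) x 3 mm, 103 mm above the bench when shut. The grey lid is 95 (x) x 80 (y) x 8 mm; pad centre 83 mm from the hinge line, 12 mm from the free edge. Lid top 10 mm above the housing, so a finger on the pad meets nothing else. x towards the hinge, y along it, z out of the lid; turns with the lid
- square_hinge (a point): middle of the hinge line of the square hatch, 96 mm above the bench, on the side of the lid away from the robot. Axes turn with the lid as those of the pad; y along the hinge
- square: Cream metal bench instrument, box 170 (x) x 130 (y) x 90 mm high, screwed to the bench, with the SQUARE-cornered hatch on top. Origin: centre of its underside; x points from the pad side to the hinge side (hinge 50 mm ahead of the origin, pad 33 mm behind it), within 0.5 rad of the robot's x. Stands on the left or the right
- round_hatch (a joint): hinge angle of the round hatch, rad: 0 shut, negative pressed in, positive open. The same touch latch; this hatch is to stay shut
- round: Cream metal bench instrument, box 170 (x) x 130 (y) x 90 mm high, screwed to the bench, with the ROUND hatch (diameter 84 mm) on top; same layout and heights as its twin, pad 34 mm wide. Origin: centre of its underside
- beaker: loose empty glass beaker, diameter 66, 85 mm high; origin at the centre of its underside. Bystander
- vial: loose amber vial with black cap, diameter 28, 55 mm high, between the instruments; origin at the centre of its underside. Bystander
- corkring: loose cork flask ring, diameter 90, 26 mm high; origin at the centre of its underside. Bystander
- jar: loose white jar with a paper label, diameter 60, 95 mm high; origin at the centre of its underside. Bystander

How it is judged:
By the outcome, as a careful person would: the job done as asked, in the order asked, and still so for the second after the job is handed in, with the robot touching nothing.
It also fails if it takes over 30 s, if anything falls off the work surface, if the arm or the gripper's body presses on something with over 40 N, if the wrist force passes 120 N, or if a joint passes its speed limit or range.

## Working session

There is one attempt and no reset: what is moved stays moved. The work goes in short steps, Python scripts to look and compute and a tool call to move; the robot and the scene stay as the last step left them, time stands still between calls to the robot, and variables do not carry over. Pictures are saved under pics/ and viewed, and the job is handed in when it is done.

Besides the shell and the picture viewer there is one more tool, called after "Emit:" as a command line: name --argument value ..., lists and objects as JSON in quotes. drive_tool: Moves the arm, as the interface text tells. Its arguments: {"type":"object","properties":{"targets":{"type":"array","items":{"type":"array","items":{"type":"array","items":{"type":"number"}}}},"force":{"type":"number"}},"required":["targets"]}

```bash
mkdir -p pics
python3 - <<'E'
from station import *
import cv2,numpy as np
o=observe();print(o);print(grip_depth if not callable(grip_depth) else grip_depth())
for n in("top","side"):
    p,d=snapshot(n);np.savez(f"pics/{n}1.npz",p=p,d=d);cv2.imwrite(f"pics/{n}1.png",p[:,:,::-1]);print(n,get_calibration(n))
E
```

```text
{'time_s': 0.0, 'joints': array([ 1.21439659e+00,  3.51226045e-01,  1.65244645e+00, -2.03257612e-06,
        1.13912547e+00, -8.46559494e-02]), 'dq': array([ 0.00112168,  0.00035246, -0.0008344 ,  0.00071273, -0.00103929,
        0.00051394]), 'effort': array([ 1.05353254e-03, -5.06093895e+01, -2.91415322e+01, -6.49298931e-05,
        4.38788222e-03,  3.67371149e-05]), 'position': array([147.51002959, 529.48854302, 230.75551512]), 'orientation': array([ 0.70100568, -0.09587286,  0.0956877 , -0.70017376]), 'force': array([0.30652495, 0.30602632, 0.81704667]), 'moment': array([-0.01408323, -0.00354784, -0.01977031]), 'finger_gap': 85.07375723744309}
18.700000000000003
top {'fx': 367.17687987722036, 'fy': 367.17687987722036, 'cx': 255.86643765676882, 'cy': 190.9219417781237, 'rvec': array([ 2.13645245, -2.15645305,  0.1813757 ]), 'tvec': array([  13.54280365,  559.78226396, 1056.75083071])}
side {'fx': 370.1010622197302, 'fy': 370.1010622197302, 'cx': 265.9967396885608, 'cy': 191.5345458906198, 'rvec': array([ 2.34533555, -0.67252025,  0.24503259]), 'tvec': array([-487.69966201,  214.71179109,  740.1630424 ])}
```

View pics/top1.png

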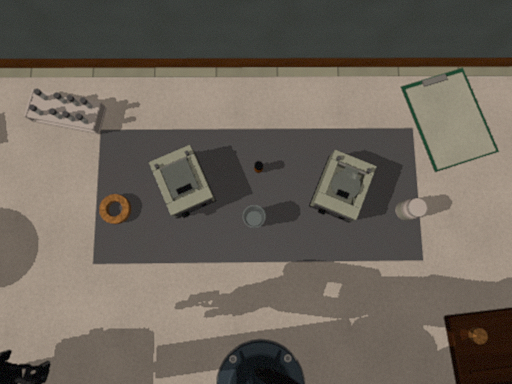

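View pics/side1.png

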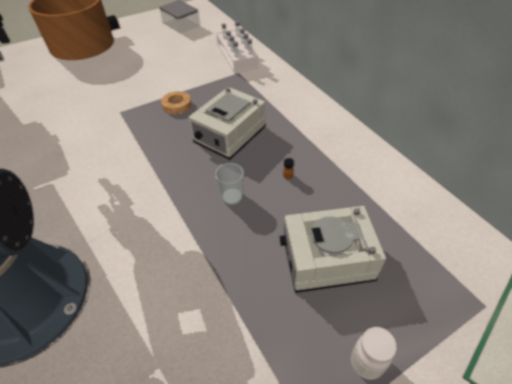

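```bash
cat > h.py <<'E'
import numpy as np,cv2
from station import get_calibration
def cal(n):
    c=get_calibration(n);K=np.array([[c['fx'],0,c['cx']],[0,c['fy'],c['cy']],[0,0,1]]);R=cv2.Rodrigues(np.array(c['rvec']))[0];return K,R,np.array(c['tvec'])
def plane(n,uv,z):
    K,R,t=cal(n);uv=np.atleast_2d(uv).astype(float)
    r=(R.T@np.linalg.inv(K)@np.c_[uv,np.ones(len(uv))].T).T;o=-R.T@t
    return o+r*((z-o[2])/r[:,2])[:,None]
E
python3 - <<'E'
import numpy as np,cv2
from h import *
a=np.load('pics/top1.npz')['p'];b=np.load('pics/side1.npz')['p']
A=cv2.resize(a[140:222,145:220],None,fx=5,fy=5,interpolation=cv2.INTER_CUBIC);B=cv2.resize(b[80:160,185:270],None,fx=5,fy=5,interpolation=cv2.INTER_CUBIC)
C=np.zeros((410,800,3),np.uint8);C[:410,:375]=A;C[:400,375:]=B
cv2.imwrite('pics/crop.png',C[:,:,::-1])
for n,im,(r0,r1,c0,c1) in(("top",a,(175,200,168,198)),("side",b,(98,122,205,235))):
    m=np.zeros(im.shape[:2],np.uint8);m[r0:r1,c0:c1]=(im[r0:r1,c0:c1].max(2)<45)*255
    N,l,s,ce=cv2.connectedComponentsWithStats(m)
    for i in range(1,N):
        if s[i,4]<15: continue
        pts=np.argwhere(l==i)[:,::-1].astype(np.float32)
        w=plane(n,pts,103)[:,:2].astype(np.float32)
        print(n,s[i],ce[i],plane(n,ce[i],103),cv2.minAreaRect(w))
E
```

```text
top [177 184  15  10  81] [183.91358025 188.60493827] [[558.89807806 212.62311642 103.        ]] ((558.7908325195312, 212.39779663085938), (15.544957160949707, 41.16193389892578), 23.34037208557129)
side [214 109  11   6  25] [219.04 111.16] [[559.93100733 209.21155108 103.        ]] ((559.9041137695312, 208.35963439941406), (7.993911266326904, 31.249006271362305), 20.549108505249023)
```

View pics/crop.png

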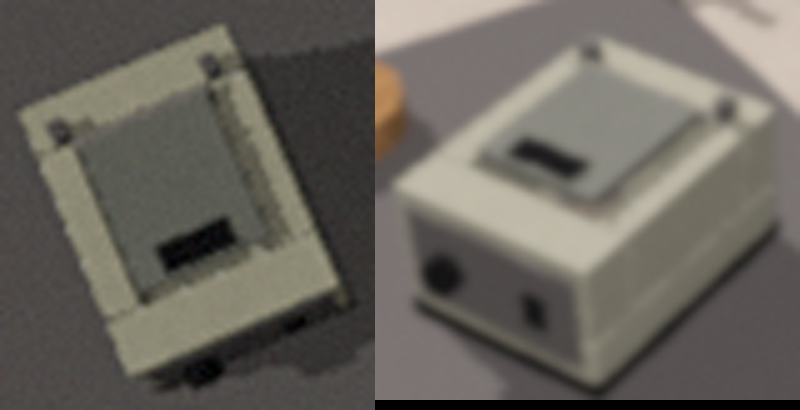

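```bash
cat >> h.py <<'E'
from scipy.spatial.transform import Rotation as Ro
def delta(o,pos,yaw):
    R0=Ro.from_quat(o['orientation'])
    best=None
    for s in(0,np.pi):
        # tool y down; tool z along instrument y (or opposite)
        c,sn=np.cos(yaw+s),np.sin(yaw+s)
        y=np.array([0,0,-1.]);z=np.array([-sn,c,0]);x=np.cross(y,z)
        Rt=Ro.from_matrix(np.c_[x,y,z]);rv=(R0.inv()*Rt).as_rotvec(degrees=True)
        if best is None or np.linalg.norm(rv)<np.linalg.norm(best): best=rv
    return R0.inv().apply(np.array(pos)-o['position']),best
E
python3 - <<'E'
from h import *
from station import *
o=observe();print(Ro.from_quat(o['orientation']).as_matrix().round(3))
print(delta(o,[559,211,180],np.radians(23)))
E
```

```text
[[ 0.963 -0.     0.268]
 [-0.268 -0.001  0.963]
 [-0.    -1.    -0.001]]
(array([ 481.87572696,   50.97546149, -196.30893279]), array([ 5.68390036e-02, -3.85735712e+01, -2.53775774e-02]))
```

Emit:
drive_tool --targets '[[[255,15,1,-6,0,-1.2,0],[255,45,4,-18,0,-3.6,0],[255,75,8,-31,0,-6,0],[255,106,11,-43,0,-8.5,0],[255,138,14,-56,0,-11,0],[255,170,18,-69,0,-13.6,0],[255,202,21,-82,0,-16.2,0],[255,234,25,-95,0,-18.7,0],[255,266,28,-108,0,-21.3,0],[255,298,31,-121,0,-23.9,0],[255,330,35,-134,0,-26.4,0],[255,362,38,-147,0,-29,0],[255,394,42,-160,0,-31.5,0],[255,424,45,-173,0,-34,0],[255,450,48,-184,0,-36,0],[255,468,50,-191,0,-37.5,0],[255,478,51,-195,0,-38.3,0],[255,482,51,-196.3,0,-38.6,0],[255,482,51,-196.3,0,-38.6,0],[255,482,51,-196.3,0,-38.6,0]]]'

```text
time_s: 1.77
position: [558.7, 211.6, 180.1]
orientation: [-0.693, -0.141, 0.141, 0.693]
force: [-0.1, 1.4, -0.2]
finger_gap: 0.1
```

Run:
```python
from h import *
from station import *
C=np.zeros((400,800,3),np.uint8)
cw=get_calibration("wrist");w,_=snapshot("wrist");s,_=snapshot("side")
print(cw)
C[:300,:400]=cv2.resize(w,(400,300));C[:400,400:]=cv2.resize(s[40:180,170:310],(400,400),interpolation=cv2.INTER_CUBIC)
cv2.imwrite('pics/c2.png',C[:,:,::-1]);cv2.imwrite('pics/w2.png',w[:,:,::-1])
```

```text
{'fx': 297.3186396354542, 'fy': 297.3186396354542, 'cx': 253.54759245055732, 'cy': 190.3168429327699, 'rvec': array([-1.62721502, -2.4597389 , -0.37947294]), 'tvec': array([  23.02734701, -593.19481656,  151.41297543])}
```

View pics/c2.png

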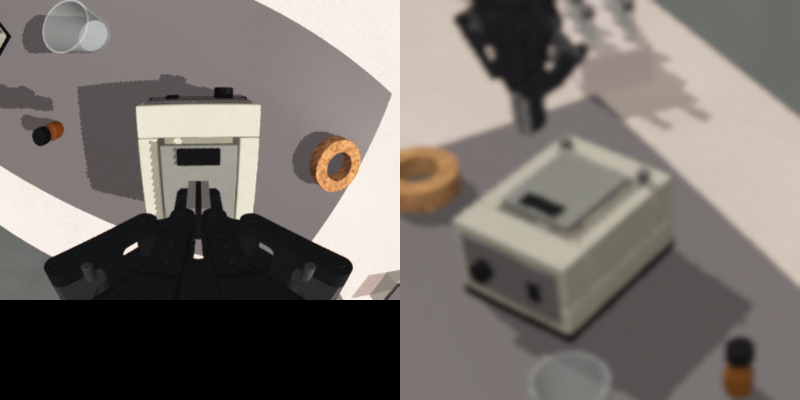

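View pics/w2.png

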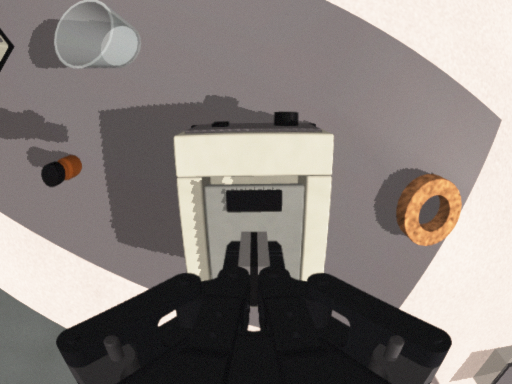

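Run:
```python
from h import *
from station import *
c=get_calibration("wrist");K,R,t=cal("wrist");o=-R.T@t
w=cv2.imread('pics/w2.png')
m=np.zeros(w.shape[:2],np.uint8);m[182:220,215:295]=(w[182:220,215:295].max(2)<45)*255
N,l,s,ce=cv2.connectedComponentsWithStats(m);i=1+np.argmax(s[1:,4]);print(s[i],ce[i])
def ray(u,v):
    dx,dy=u-c['cx'],v-c['cy'];r=np.hypot(dx,dy);th=r/c['fx'];d=R.T@np.array([np.sin(th)*dx/r,np.sin(th)*dy/r,np.cos(th)]);return o+d*((103-o[2])/d[2])
x,y,ww,h,_=s[i]
print(ray(*ce[i]),ray(x,y+h/2),ray(x+ww,y+h/2),ray(x+ww/2,y),ray(x+ww/2,y+h))
ob=observe();print(o,ob['position'],ob['force'],delta(ob,[559,211.5,106],np.radians(23)))
```

```text
[ 226  190   56   21 1105] [253.80180995 200.24977376]
[558.98279055 213.15477817 103.        ] [567.78201891 193.09310161 103.        ] [550.48854476 233.69332426 103.        ] [551.15826034 209.9855868  103.        ] [567.27053537 216.86042885 103.        ]
[487.49038501 182.41000862 323.22519031] [558.58845197 211.94551126 180.38016943] [ 0.68125435 -0.58065137  0.92499596] (array([ 0.21841612, 74.38005115, -0.58115557]), array([-0.0077425 ,  0.05538332, -0.01095079]))
```

Emit:
drive_tool --targets '[[[255,0,8,0.5,0,0,0],[255,0,22,0.5,0,0,0],[255,0,38,0.5,0,0,0],[255,0,52,0.5,0,0,0],[255,0,62,0.5,0,0,0],[255,0,68,0.5,0,0,0],[255,0,71,0.5,0,0,0],[255,0,72,0.5,0,0,0],[255,0,72,0.5,0,0,0]]]'

```text
time_s: 2.62
position: [559.2, 211.9, 108.6]
orientation: [-0.693, -0.141, 0.141, 0.693]
force: [1.3, 0.0, 0.5]
finger_gap: -0.0
```

Emit:
drive_tool --targets '[[[255,0,1,0,0,0,0],[255,0,2,0,0,0,0],[255,0,3,0,0,0,0],[255,0,3,0,0,0,0]]]'

```text
time_s: 2.95
position: [559.0, 211.7, 105.3]
orientation: [0.693, 0.141, -0.141, -0.693]
force: [-0.2, 0.8, -0.1]
finger_gap: 0.2
```

Emit:
drive_tool --targets '[[[255,0,1,0,0,0,0],[255,0,2,0,0,0,0],[255,0,3,0,0,0,0],[255,0,3,0,0,0,0]]]'

```text
time_s: 3.28
position: [559.1, 211.8, 102.4]
orientation: [0.693, 0.141, -0.141, -0.693]
force: [-1.4, -0.4, 3.6]
finger_gap: -0.0
```

Contact has started. Continuing down in one monotone press.

Emit:
drive_tool --targets '[[[255,0,1,0,0,0,0],[255,0,2,0,0,0,0],[255,0,3,0,0,0,0],[255,0,3,0,0,0,0]]]'

```text
time_s: 3.62
position: [558.9, 211.7, 99.3]
orientation: [0.693, 0.141, -0.141, -0.693]
force: [-1.5, -1.6, 4.5]
finger_gap: 0.0
```

Emit:
drive_tool --targets '[[[255,0,0.5,0,0,0,0],[255,0,1,0,0,0,0],[255,0,1,0,0,0,0]]]'

```text
time_s: 3.87
position: [558.9, 211.7, 98.3]
orientation: [0.693, 0.141, -0.141, -0.693]
force: [-2.7, -1.2, 4.4]
finger_gap: 0.3
```

Emit:
drive_tool --targets '[[[255,0,0.4,0,0,0,0],[255,0,0.8,0,0,0,0],[255,0,0.8,0,0,0,0]]]'

```text
time_s: 4.12
position: [558.9, 211.7, 97.5]
orientation: [0.693, 0.141, -0.141, -0.693]
force: [-2.4, -1.1, 4.4]
finger_gap: -0.1
```

Emit:
drive_tool --targets '[[[255,0,0.3,0,0,0,0],[255,0,0.5,0,0,0,0],[255,0,0.5,0,0,0,0]]]'

```text
time_s: 4.37
position: [558.9, 211.7, 97.3]
orientation: [0.693, 0.141, -0.141, -0.693]
force: [-3.1, -1.9, 7.6]
finger_gap: 0.3
```

Emit:
drive_tool --targets '[[[255,0,0.3,0,0,0,0],[255,0,0.5,0,0,0,0],[255,0,0.5,0,0,0,0]]]'

```text
time_s: 4.62
position: [558.9, 211.7, 97.1]
orientation: [0.693, 0.141, -0.141, -0.693]
force: [-5.5, -2.4, 11.9]
finger_gap: 0.2
```

Emit:
drive_tool --targets '[[[255,0,-15,0,0,0,0],[255,0,-50,0,0,0,0],[255,-15,-85,0,0,0,0],[255,-40,-115,0,0,0,0],[255,-70,-135,0,0,0,0],[255,-100,-150,0,0,0,0],[255,-125,-158,0,0,0,0],[255,-140,-160,0,0,0,0],[255,-150,-160,0,0,0,0],[255,-150,-160,0,0,0,0],[255,-150,-160,0,0,0,0],[255,-150,-160,0,0,0,0],[255,-150,-160,0,0,0,0],[255,-150,-160,0,0,0,0],[255,-150,-160,0,0,0,0],[255,-150,-160,0,0,0,0],[255,-150,-160,0,0,0,0]]]'

```text
time_s: 6.03
position: [421.1, 153.1, 256.4]
orientation: [0.693, 0.141, -0.141, -0.693]
force: [-0.1, -0.4, -0.0]
finger_gap: 0.1
```

```bash
cat > look.py <<'E'
import sys
from h import *
from station import *
s,_=snapshot("side");t,_=snapshot("top")
np.savez(f'pics/L{sys.argv[1]}.npz',s=s,t=t)
C=np.zeros((600,800,3),np.uint8)
C[:300,:400]=cv2.resize(s,(400,300));C[300:600,:400]=cv2.resize(t,(400,300));C[:400,400:]=cv2.resize(s[40:180,170:310],(400,400),interpolation=cv2.INTER_CUBIC)
C[400:600,400:600]=cv2.resize(t[130:230,140:240],(200,200))
cv2.imwrite(f'pics/L{sys.argv[1]}.png',C[:,:,::-1]);o=observe();print(o['time_s'],o['position'],o['force'])
E
python3 look.py 1
```

```text
6.1333 [421.03355323 153.1124693  256.44284733] [ 0.48962516 -0.21172437  0.6541322 ]
```

View pics/L1.png

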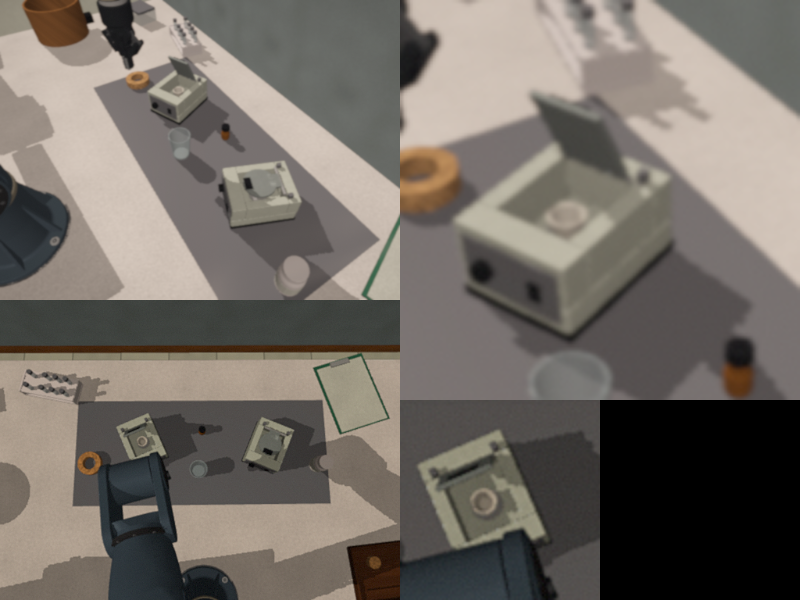

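The square hatch has popped open: the lid stands up at crop (580,130), and the round hatch is still shut at (262,183). I'll hold still and watch.

Emit:
drive_tool --targets '[[[255,0,0,0,0,0,0],[255,0,0,0,0,0,0],[255,0,0,0,0,0,0],[255,0,0,0,0,0,0],[255,0,0,0,0,0,0],[255,0,0,0,0,0,0],[255,0,0,0,0,0,0],[255,0,0,0,0,0,0],[255,0,0,0,0,0,0],[255,0,0,0,0,0,0],[255,0,0,0,0,0,0],[255,0,0,0,0,0,0],[255,0,0,0,0,0,0],[255,0,0,0,0,0,0],[255,0,0,0,0,0,0],[255,0,0,0,0,0,0],[255,0,0,0,0,0,0],[255,0,0,0,0,0,0],[255,0,0,0,0,0,0],[255,0,0,0,0,0,0]]]'

```text
time_s: 7.8
position: [421.0, 153.1, 256.5]
orientation: [0.693, 0.141, -0.141, -0.693]
force: [0.7, 0.3, 0.3]
finger_gap: -0.1
```

```bash
python3 look.py 2
```

```text
7.9 [421.00303452 153.09408639 256.50415488] [-0.0416885  -0.28672778  0.89631458]
```

Emit:
drive_tool --targets '[[[255,0,0,0,0,0,0],[255,0,0,0,0,0,0],[255,0,0,0,0,0,0],[255,0,0,0,0,0,0],[255,0,0,0,0,0,0],[255,0,0,0,0,0,0],[255,0,0,0,0,0,0],[255,0,0,0,0,0,0],[255,0,0,0,0,0,0],[255,0,0,0,0,0,0],[255,0,0,0,0,0,0],[255,0,0,0,0,0,0],[255,0,0,0,0,0,0],[255,0,0,0,0,0,0],[255,0,0,0,0,0,0],[255,0,0,0,0,0,0],[255,0,0,0,0,0,0],[255,0,0,0,0,0,0],[255,0,0,0,0,0,0],[255,0,0,0,0,0,0]]]'

```text
time_s: 9.57
position: [421.0, 153.1, 256.5]
orientation: [0.693, 0.141, -0.141, -0.693]
force: [-0.1, -0.0, -0.4]
finger_gap: 0.1
```

```bash
python3 look.py 3
python3 - <<'E'
import numpy as np
L=[np.load(f'pics/L{i}.npz')['s'].astype(int) for i in(1,2,3)]
f=np.load('pics/side1.npz')['p'].astype(int)
for a,b in((0,1),(1,2)):
    d=abs(L[a]-L[b]).max(2);print((d>40).sum(),(d[40:180,185:310]>40).sum())
d=abs(L[2]-f).max(2)
for n,(r0,r1,c0,c1) in dict(beaker=(160,205,212,248),vial=(155,182,280,298),cork=(90,116,160,192),jar=(322,380,348,398),round=(205,295,278,385)).items(): print(n,(d[r0:r1,c0:c1]>40).sum())
E
```

```text
9.6667 [421.00289311 153.0977148  256.4937895 ] [-0.51263837 -0.23749264  0.17149376]
0 0
0 0
beaker 0
vial 0
cork 0
jar 1053
round 885
```

View pics/L3.png

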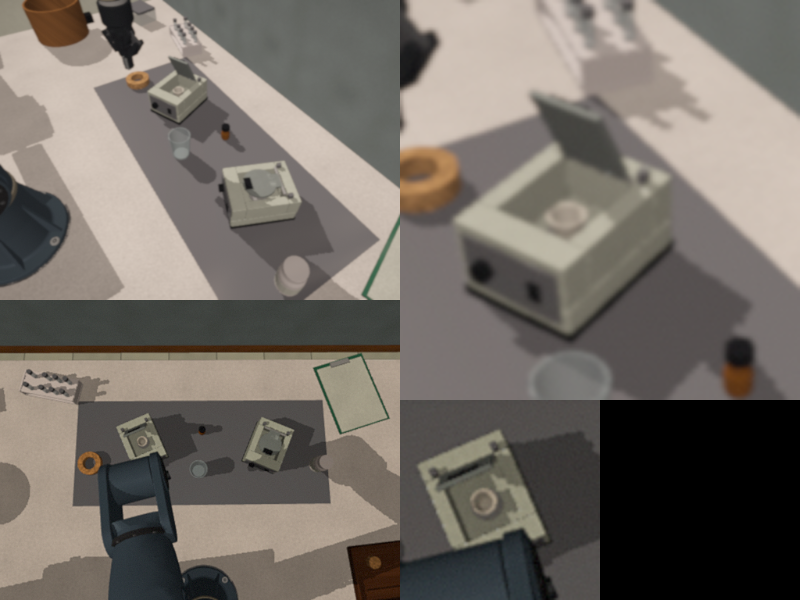

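The differences at the jar and round instrument are the arm's shadow. I'll check the lid angle before handing in.

Run:
```python
from h import *
K,R,t=cal("side");y=np.radians(23);ex=np.array([np.cos(y),np.sin(y),0]);ey=np.array([-ex[1],ex[0],0])
h=np.array([559,212.3,0])+83*ex+[0,0,96]
s=np.load('pics/L3.npz')['s'];C=cv2.resize(s[40:180,170:310],(560,560),interpolation=cv2.INTER_CUBIC).copy()
for a,col in((1.15,(255,0,0)),(1.0,(0,255,0)),(0.8,(0,0,255))):
    for sg in(-40,40):
        p=h-ex*95*np.cos(a)+np.array([0,0,95*np.sin(a)])+ey*sg+np.array([ex[0]*np.sin(a),ex[1]*np.sin(a),np.cos(a)])*3
        q=K@(R@p+t);q=q[:2]/q[2];cv2.circle(C,tuple(int(v) for v in (q-[170,40])*4),3,col,-1);print(a,q)
cv2.imwrite('pics/chk.png',C[:,:,::-1])
```

```text
1.15 [239.32873852  80.1146711 ]
1.15 [214.76384454  70.29184139]
1.0 [236.33819705  84.72473474]
1.0 [211.81727932  74.73336654]
0.8 [232.85300473  91.54638579]
0.8 [208.45365942  81.34044981]
```

View pics/chk.png

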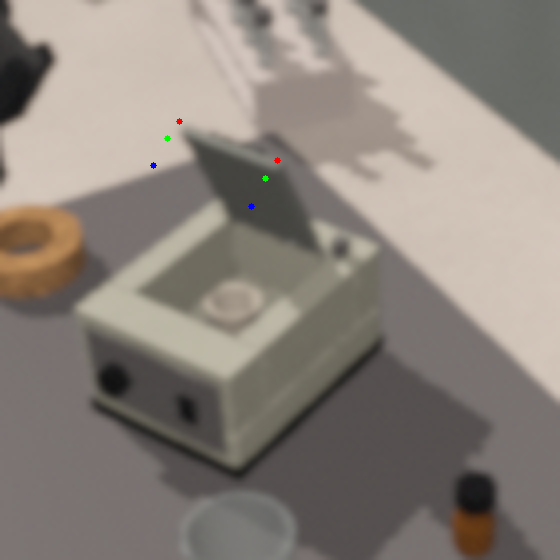

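The lid's corners at (185,128) and (280,160) sit at the red 1.15 rad marks, so it is fully open.

```bash
python3 -c "
from station import *
print(close_job())"
```

```text
the job is handed in; nothing more can be done
None
```

The square hatch, on the left instrument, is open. I pressed its pad once with the closed fingertips until it hit the stop. The pad went about 5.9 mm down and the upward force rose from about 4.4 N to 12 N. I then pulled the finger up and back.

**Lid angle:** the lid popped open by itself. Its corners in the side view line up with the marks I projected for 1.15 rad, so it is fully open to within a few pixels.

**Watching:** side views over about 3.5 s with the arm held clear showed no change, and the force on the tool stayed near zero. I handed the job in at 9.7 s.

**Rest of the bench:** the pixel comparison with the first picture showed no change at the beaker, vial or cork ring. It did show changes at the jar and the round instrument. I put those down to the arm's moving shadow, because in the pictures the round hatch is still shut and the jar appears to be in the same place. I did not measure the jar's position separately.

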